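# Uncouple a drawbar from its tow ball and hold it up

## Robot

A 7-joint arm with a two-finger parallel gripper is mounted at the origin on the work surface. World frame = base frame: x ahead of the robot, y to its left, z up, the work surface at z = 0. Lengths are in m, angles in rad, forces in N, time in s.
With the tool pointing down it reaches from about 0.4 to 0.925 m from the base axis. Payload 4.1 kg.
Tool frame: the origin (TCP) lies between the finger pads, 19 mm behind the fingertips; this is the grasp point; z points along the fingers, y is the line along which they close (so a half turn about z gives the same grasp; the last joint's range is limited). The gripper opens to 85 mm and grips with 20 to 120 N. Pads are 22 mm wide; open, the fingers measure 114 mm over their backs; the gripper's body (76 mm by 85 mm) begins 54 mm behind the grasp point. The pads swing forward as they close: fully open they stand 13 mm farther back than shut.
Start: joints at [1.003, 0.398, 0.045, 1.537, -0.019, 1.207, -0.051], TCP at [0.294, -0.58, 0.25] pointing down, gripper open.
Joint ranges: [-2.82, 2.82], [-0.49, 2.23], [-1.37, 1.46], [0, 2.46], [-1.36, 4.5], [0.23, 2], [-2.94, 2.94]. Speed limits (rad/s): [2.57, 2.57, 3.14, 3.14, 3.14, 3.14, 3.14].

## Interface

Orientations are given as a 3x3 rotation matrix whose columns are the frame's x, y, z axes.
In Python, from bench import manip gives the robot as it stands.
- The arm moves only by the tool carry_out, never from a script. Its argument "motion" is a list of rows, each an object with "linear": the shift along the tool's x, y, z in units of 30 mm (1.0 is 30 mm), a list of three; "twist": the turn, a rotation vector about the tool's x, y, z in units of pi/4 rad (1.0 is pi/4 rad), a list of three. In form: [{"linear": [x, y, z], "twist": [rx, ry, rz]}, ...]. A call has 1 to 8 rows; each row shifts and turns the commanded pose from where the row before left it, along the tool's axes as they then stand; what a row does not reach is not made up. A row lasts 1/8 s, in which the tool goes at most 62.5 mm and 10.7 degrees, less where a joint would pass 70% of its speed; a pose out of reach is approached as far as the arm can. A call with a number of a shift or a turn outside -1 to 1 is refused whole. A call with a gripper value outside its range is refused whole. "claw" is the closure, from 0 (fully open) to 1 (shut), set as the call begins (left out, the last holds). The fingers move at their own pace and stop on an object; the grip force is fixed at half the most. Time passes only in rows, so rows that do not move let the fingers close. It gives the time, the measured TCP pose, the force, the opening and the grip force at its end, in the units of the state.
- manip.get_state(): the state, without advancing time (a new reading comes with each control period).
- manip.grab_frame(name): name is "side" or "top"; returns a dict with "color" (384x512x3 uint8, blue, green, red), "mtx" (3x3 intrinsics, pixels), "R" (3x3) and "t" (3): a world point X has camera coordinates R X + t. Camera axes: x right, y down, z forward; pixel columns grow to the right and rows downward; lengths in m; the calibration is good to about 2 mm. A picture is of the moment at which its call begins. There is no depth.
- manip.job_done(): hands the job in; it is judged then, once.
The state is a dict: "time_s": time; "joints": joint angles; "joint_velocities": joint speeds; "joint_efforts": joint torques, N m; "tcp_pos": TCP position; "tcp_rot": TCP orientation; "wrist_force": force on the tool from outside, world axes, zero at the start; "moment": the same for the moment, N m; "grip_width": finger opening in m; "gripper_force": force on a finger pad.
Only numpy, scipy, OpenCV 4.12 (cv2) and the standard library are available. Lean on these libraries where they do the work, as an engineer would, in place of code of your own. Each camera call takes 0.05 s, during which the arm holds its last target. There are 200 camera calls.

## Task

The drawbar on the bench stand is coupled to its tow ball and locked. Turn the wing on top of the coupler until its pointed nose faces the raised mark, pull the latch knob on the coupler's side straight out against its spring, and with the knob still pulled lift the coupler off the ball. Finish while holding the coupler up by the knob, steady, about 10 cm above where it sat, with the wing still at its mark, and without disturbing the other things on the bench.

Things in the scene. Friction and masses are not known exactly. Their poses are not given: they have to be found in the camera images.
- stand: Fixed dark steel stand: base plate 460 x 110 x 12 mm with a tow ball on a neck at its near end and a hinge bracket (60 mm wide, 130 mm high) at its far end. Origin on the bench right under the ball's centre; +x along the plate from ball to hinge, +y to the left of that (the latch knob's side), z up. Place and yaw differ each time.
- ball (a point): Centre of the fixed 50 mm steel tow ball, 105 mm above the bench; axes as the stand's.
- drawbar: Drawbar hinged to the stand, 0.7 to 1.0 kg with latch and lock, falls back if let go: an aluminium coupler (hood open below, 78 mm wide, rounded near end) on a 40 mm square black tube. Origin: centre of the coupler's socket, on the ball's centre while seated; axes then as the stand's. It swings up about a hinge bolt parallel to y, 330 mm from the origin along +x; stop at 0.8 rad.
- coupler_top (a point): Point on the coupler's flat top right above the socket, 137 mm above the bench while seated. The top is 78 mm wide and runs from 39 mm before this point to 106 mm behind it (+x). The hood's skirt reaches 50 mm below this point and the jaw 61 mm.
- latch_knob (a point): Middle of the latch's round steel pull knob: cylinder 30 mm in diameter, 34 mm long, axis along y, with a flange 38 mm in diameter from 17 to 23 mm beyond this point (+y). Shut, it is 89 mm to the left (+y) of the ball's centre and 16 mm below it. Inward are a thin stem and, from 25 mm on, the 34 mm spring barrel on the coupler's side. Moves with the drawbar and slides along its +y.
- latch (a joint): How far the latch is pulled out (m): 0 shut, stop at 0.027. Its spring pulls back with 8 N when shut, 13.4 N at the stop. Its forked jaw holds the coupler under the ball: it comes off only with the latch at 0.023 or more, kept there for the first 55 mm of lift. Blocked unless the lock wing's nose faces the mark.
- lock_wing (a point): Middle of the lock's upright steel wing, on its vertical turning axis: a bar 36 mm long, 10 mm thick, 24 mm tall on a disc 30 mm across; bar top 12 mm above this point, disc top 11 mm below. The point's -x points along the bar to the end with the low pointed nose (8 mm high, tip 28 mm from the axis). From the ball's centre: 62 mm along the stand's +x, 3 mm along +y, 50.5 mm up.
- mark (a point): Middle of the mark: a raised rib 16 mm long, 3.5 mm wide, 3 mm high on the coupler's top, 40 mm from the wing's axis towards the rounded near end (the drawbar's -x).
- lock (a joint): Angle of the lock wing (rad): 0 with its nose at the mark, positive counter-clockwise seen from above, range -0.5 to 1.57; it starts between 0.8 and 1.4, so turn it clockwise. Stiff (0.1 N m), stays where it is left. The latch is free only within about 0.15 of 0.
- spanner: Steel spanner 190 mm long lying on the bench to the right of the stand. Bystander; origin under its middle.
- tape: Roll of paper tape, 100 mm across, 25 mm tall, on the bench right of the stand. Bystander; origin under its centre.
- grease: Closed white jar, 64 mm across, 50 mm tall, on the bench left of the stand. Bystander; origin under its centre.
- hardener: Big steel tin, 106 mm across, 125 mm tall, left on the bench. Bystander; origin under its centre.
- resin: Smaller steel tin, 86 mm across, 100 mm tall, right on the bench. Bystander; origin under its centre.
- driver: Screwdriver 200 mm long lying left on the bench. Bystander.
- cup: Clear mixing cup, 110 mm across the rim, 85 mm tall, standing on the bench scale on the right. Bystander; origin under its centre.

How it is judged:
By the outcome, as a careful person would: the job done as asked, in the order asked, and still so for the second after the job is handed in, while the arm keeps its last pose, push and grip.
It also fails if it takes over 51 s, if anything falls off the work surface, if the arm or the gripper's body presses on something with over 40 N, if the wrist force passes 120 N, or if a joint passes its speed limit or range.

## Working session

There is one attempt and no reset: what is moved stays moved. The work goes in short steps, Python scripts to look and compute and a tool call to move; the robot and the scene stay as the last step left them, time stands still between calls to the robot, and variables do not carry over. Pictures are saved under pics/ and viewed, at most 10 in all, crops included, and the job is handed in when it is done.

Besides the shell and the picture viewer there is one more tool, called after ">>>" in YAML: its name, and indented under it one key for each argument. carry_out: Moves the arm, as the interface text tells. Shifts and turns lie within -1 to 1; 1 stands for 30 mm of shift or pi/4 rad of turn. Its arguments: {"type":"object","properties":{"motion":{"type":"array"},"claw":{"type":"number"}},"required":["motion"]}

```bash
mkdir -p pics
cat > h.py <<'E'
import numpy as np, cv2
from bench import manip
def shot(name,fn):
    f=manip.grab_frame(name); cv2.imwrite('pics/'+fn+'.png',f['color']); np.savez('pics/'+fn+'.npz',mtx=f['mtx'],R=f['R'],t=f['t']); return f
def proj(fn,X):
    f=np.load('pics/'+fn+'.npz'); c=f['R']@np.array(X)+f['t']; p=f['mtx']@c; return p[:2]/p[2]
def ray(fn,uv):
    f=np.load('pics/'+fn+'.npz'); d=f['R'].T@np.linalg.inv(f['mtx'])@np.array([uv[0],uv[1],1.]); return -f['R'].T@f['t'], d/np.linalg.norm(d)
def tri(*obs):
    A=np.zeros((3,3));b=np.zeros(3);L=[]
    for fn,uv in obs:
        o,d=ray(fn,uv);P=np.eye(3)-np.outer(d,d);A+=P;b+=P@o;L.append((P,o))
    X=np.linalg.solve(A,b); return X,[np.linalg.norm(P@(X-o)) for P,o in L]
def onz(fn,uv,z):
    o,d=ray(fn,uv); return o+d*(z-o[2])/d[2]
E
python3 - <<'E'
from h import *
for n in('side','top'):
    f=shot(n,n+'0'); print(n,f['mtx'].round(1).tolist(),(-f['R'].T@f['t']).round(3),f['R'].round(2).tolist())
a=cv2.imread('pics/side0.png');b=cv2.imread('pics/top0.png')
for n,i in(('s',a),('t',b)): cv2.imwrite(f'pics/{n}0b.png',cv2.resize(i,(800,600),interpolation=cv2.INTER_CUBIC))
s=manip.get_state();print(s)
E
```

```text
side [[471.4, 0.0, 258.5], [0.0, 471.4, 193.5], [0.0, 0.0, 1.0]] [-0.179 -1.185  1.365] [[0.84, -0.54, -0.0], [-0.38, -0.58, -0.72], [0.39, 0.61, -0.69]]
top [[357.3, 0.0, 252.3], [0.0, 357.3, 191.3], [0.0, 0.0, 1.0]] [ 0.436 -0.08   1.272] [[-0.02, -1.0, -0.0], [-1.0, 0.02, -0.1], [0.1, -0.0, -1.0]]
{'time_s': 0.1, 'joints': array([ 1.00301599,  0.39910927,  0.04506014,  1.5377727 , -0.01867833,
        1.20692076, -0.05073009]), 'joint_velocities': array([-6.34385443e-05, -9.43608758e-04, -4.24522179e-04, -3.15396177e-03,
        4.14340851e-04, -4.64308249e-06, -9.37583501e-04]), 'joint_efforts': array([ 3.04258392e-03, -4.76268160e+01,  1.36973642e+00, -2.54953426e+01,
        1.19141638e-02,  5.05187039e-03, -1.53376737e-05]), 'tcp_pos': array([ 0.2934246 , -0.57938343,  0.24906517]), 'tcp_rot': array([[ 8.92089479e-01,  4.51857805e-01, -9.41468706e-04],
       [ 4.51858760e-01, -8.92088195e-01,  1.52120629e-03],
       [-1.52504184e-04, -1.78246301e-03, -9.99998400e-01]]), 'wrist_force': array([ 0.2839409 ,  0.30814473, -0.85700375]), 'moment': array([ 0.02173412, -0.023849  ,  0.03908498]), 'gripper_force': 0.0, 'grip_width': 0.08550254337178077}
```

View pics/s0b.png

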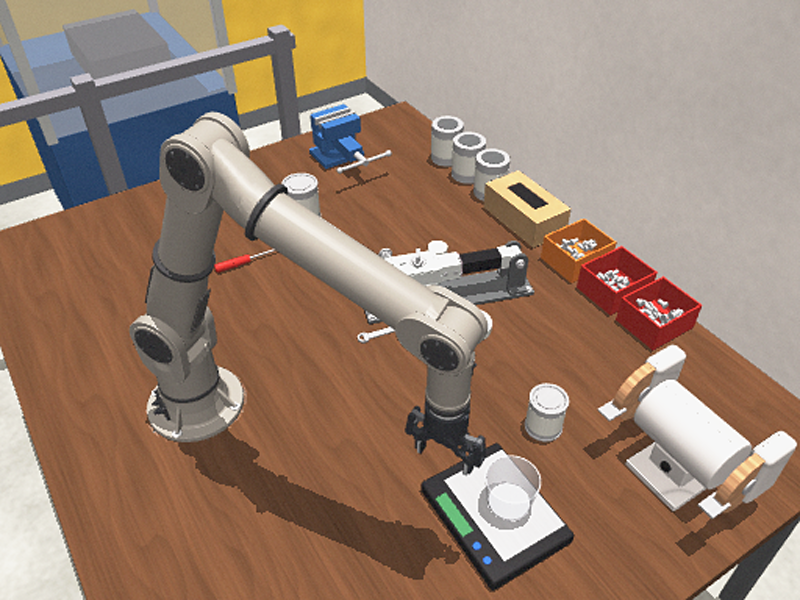

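View pics/t0b.png

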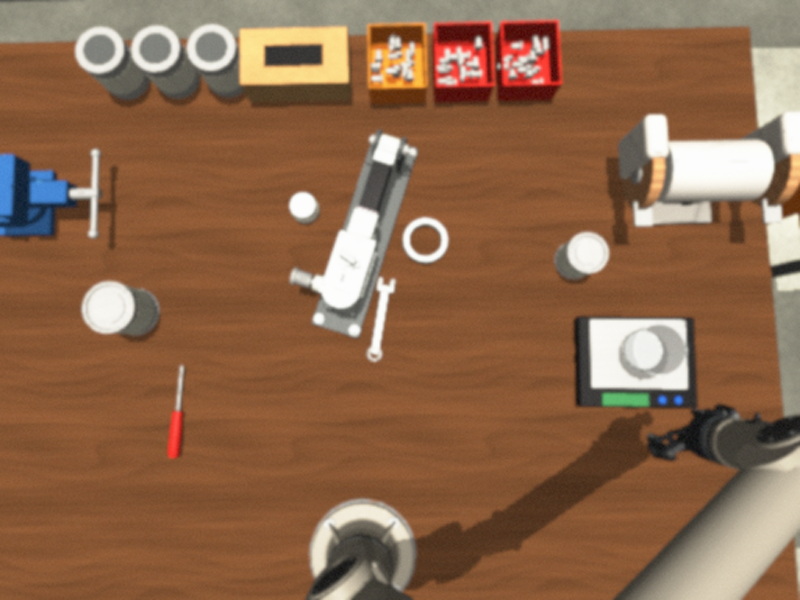

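Run:
```python
import cv2,numpy as np
a=cv2.imread('pics/top0.png')[78:218,180:280]; b=cv2.imread('pics/side0.png')[145:215,225:345]
a=cv2.resize(a,None,fx=4,fy=4,interpolation=cv2.INTER_CUBIC)
b=cv2.resize(b,None,fx=3.3,fy=3.3,interpolation=cv2.INTER_CUBIC)
c=np.zeros((560,800,3),np.uint8); c[:560,:400]=a; c[:b.shape[0],400:400+b.shape[1]]=b[:, :400]
# zoom of coupler top
z=cv2.imread('pics/top0.png')[150:200,180:245]; z=cv2.resize(z,None,fx=6,fy=6,interpolation=cv2.INTER_CUBIC); c[240:540,405:795]=z
cv2.imwrite('pics/c1.png',c)
```

```text
(no output)
```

View pics/c1.png

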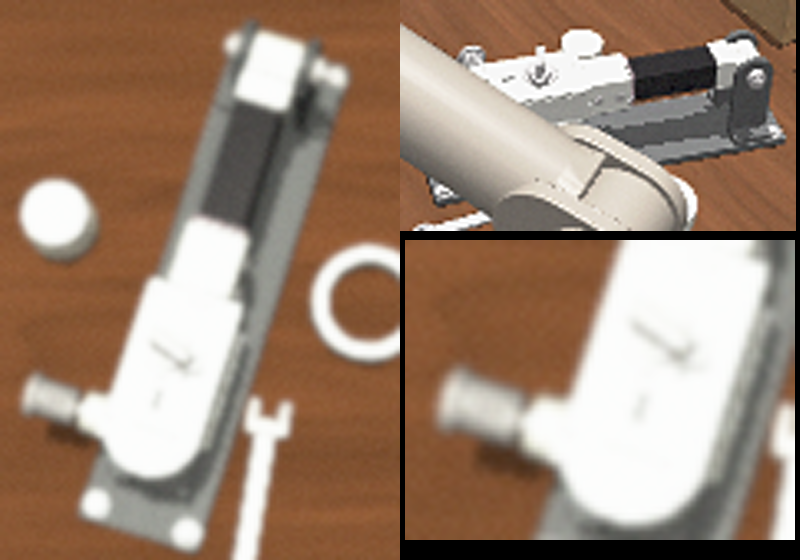

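The side view shows the tool-side arm hiding the near end of the coupler. The coupler's top, the wing (about 267,160) and the knob's flange (about 246,162) can still be seen. In the top view the wing is at about (223,167), the knob at about (192,177), and the back corners of the coupler's top at (218,147) and (241,153).

```bash
cat > fit.py <<'E'
from h import *
from scipy.optimize import least_squares
T=lambda u,v:(u/4+180,v/4+78)
S=lambda u,v:((u-400)/3.3+225,v/3.3+145)
if __name__=='__main__':
    print('wing',tri(('top0',T(170,354)),('side0',S(541,52))))
    print('flange',tri(('top0',T(28,391)),('side0',S(470,55))))
    picks=[('top0',T(170,354),(62,3,167)),('top0',T(152,480),(-39,0,135)),('top0',T(245,302),(106,-39,137)),('top0',T(152,279),(106,39,137)),
     ('top0',T(30,393),(0,109,89)),('top0',T(76,407),(0,72,89)),('top0',T(157,400),(22,3,140)),('side0',S(541,50),(62,3,167)),('side0',S(470,55),(0,109,89+10)),('side0',S(634,93),(106,-39,137))]
    def W(p,q):
        c,s=np.cos(p[2]),np.sin(p[2]);q=np.array(q)/1e3
        return [p[0]+c*q[0]-s*q[1],p[1]+s*q[0]+c*q[1],q[2]+p[3]]
    f=lambda p:np.concatenate([proj(n,W(p,q))-uv for n,uv,q in picks])
    r=least_squares(f,[.55,0,-.3,0],loss='soft_l1');print(r.x);print(f(r.x).reshape(-1,2).round(1))
    a=onz('top0',T(150,343),.1675);b=onz('top0',T(190,369),.155);print('bar',a,b,np.arctan2(*(b-a)[1::-1]))
E
python3 fit.py
```

```text
wing (array([0.62659219, 0.00704037, 0.17375186]), [np.float64(0.0045758006019393374), np.float64(0.004575800601939355)])
flange (array([0.60882039, 0.13503312, 0.08868732]), [np.float64(0.00037451812173694215), np.float64(0.00037451812173702655)])
[ 5.72401136e-01  2.31219516e-02 -3.03949803e-01  4.87011869e-04]
[[  0.7  -2.8]
 [ -2.1  -2.3]
 [ -0.9   2.4]
 [ -0.9   1.6]
 [  1.9   0.4]
 [  1.   -0. ]
 [  1.1  -1. ]
 [  0.    1.4]
 [  0.1  -0.6]
 [-14.6  -1.2]]
bar [0.63266116 0.0252293  0.1675    ] [ 0.61337173 -0.00486697  0.155     ] -2.140765023657661
```

>>> carry_out:
  motion:
    - {"linear": [1, -0.765, -0.1], "twist": [0, 0, 0]}
    - {"linear": [1, -0.765, -0.1], "twist": [0, 0, 0]}
    - {"linear": [1, -0.765, -0.1], "twist": [0, 0, 0]}
    - {"linear": [1, -0.765, -0.1], "twist": [0, 0, 0]}
    - {"linear": [1, -0.765, -0.1], "twist": [0, 0, 0]}
    - {"linear": [1, -0.765, -0.1], "twist": [0, 0, 0]}
    - {"linear": [1, -0.765, 0], "twist": [0, 0, 0]}
    - {"linear": [1, -0.765, 0], "twist": [0, 0, 0]}

```text
time_s: 1.1
tcp_pos: [0.425, -0.3063, 0.2677]
tcp_rot: [[0.892, 0.452, -0.0], [0.452, -0.892, 0.0], [-0.0, -0.0, -1.0]]
wrist_force: [0.2, -0.1, -1.1]
grip_width: 0.0852
gripper_force: 0.0
```

>>> carry_out:
  motion:
    - {"linear": [1, -0.765, 0], "twist": [0, 0, 0]}
    - {"linear": [1, -0.765, 0], "twist": [0, 0, 0]}
    - {"linear": [1, -0.765, 0], "twist": [0, 0, 0]}
    - {"linear": [1, -0.765, 0], "twist": [0, 0, 0]}
    - {"linear": [1, -0.765, 0], "twist": [0, 0, 0]}
    - {"linear": [1, -0.765, 0], "twist": [0, 0, 0]}
    - {"linear": [1, -0.765, 0], "twist": [0, 0, 0]}
    - {"linear": [1, -0.765, 0], "twist": [0, 0, 0]}

```text
time_s: 2.1
tcp_pos: [0.5561, -0.0344, 0.2676]
tcp_rot: [[0.892, 0.452, -0.001], [0.452, -0.892, -0.0], [-0.001, -0.0, -1.0]]
wrist_force: [0.3, 0.6, -0.1]
grip_width: 0.0851
gripper_force: 0.0
```

>>> carry_out:
  motion:
    - {"linear": [1, -0.765, 0], "twist": [0, 0, 0]}
    - {"linear": [1, -0.765, 0], "twist": [0, 0, 0]}
    - {"linear": [1, -0.765, 0], "twist": [0, 0, 0]}
    - {"linear": [1, -0.765, 0], "twist": [0, 0, 0]}
    - {"linear": [0, 0, 0], "twist": [0, 0, -0.225]}
    - {"linear": [0, 0, 0], "twist": [0, 0, -0.225]}
    - {"linear": [0, 0, 0], "twist": [0, 0, -0.225]}
    - {"linear": [0, 0, 0], "twist": [0, 0, 0]}

```text
time_s: 3.1
tcp_pos: [0.6213, 0.1005, 0.2674]
tcp_rot: [[0.543, 0.84, -0.001], [0.84, -0.543, -0.0], [-0.001, -0.001, -1.0]]
wrist_force: [-0.0, 0.1, -0.8]
grip_width: 0.0856
gripper_force: 0.0
```

Run:
```python
from h import *
s=manip.get_state();print(s['time_s'],s['tcp_pos'],s['tcp_rot'],s['joints'])
shot('side','side1');f=shot('top','top1')
def st(i,lo,hi): return np.clip((i.astype(float)-lo)/(hi-lo)*255,0,255).astype(np.uint8)
t=cv2.imread('pics/top0.png');print(t[140:200,195:245].max((0,1)))
t=st(t[143:203,183:248],150,255);t=cv2.resize(t,None,fx=6,fy=6,interpolation=cv2.INTER_CUBIC)
d=cv2.imread('pics/side1.png')[140:210,228:293];d=cv2.resize(d,None,fx=6,fy=6,interpolation=cv2.INTER_CUBIC)
c=np.zeros((420,790,3),np.uint8);c[:360,:390]=t;c[:420,400:790]=d;cv2.imwrite('pics/c2.png',c)
```

```text
3.1 [0.62129537 0.1004947  0.26737691] [[ 5.42931396e-01  8.39776327e-01 -1.10429688e-03]
 [ 8.39776784e-01 -5.42931805e-01 -8.64624713e-05]
 [-6.72167038e-04 -8.80419696e-04 -9.99999387e-01]] [ 0.12780651  0.38029048 -0.47537259  1.55472847  0.17962763  1.25132337
 -0.94913863]
[252 253 253]
```

View pics/c2.png

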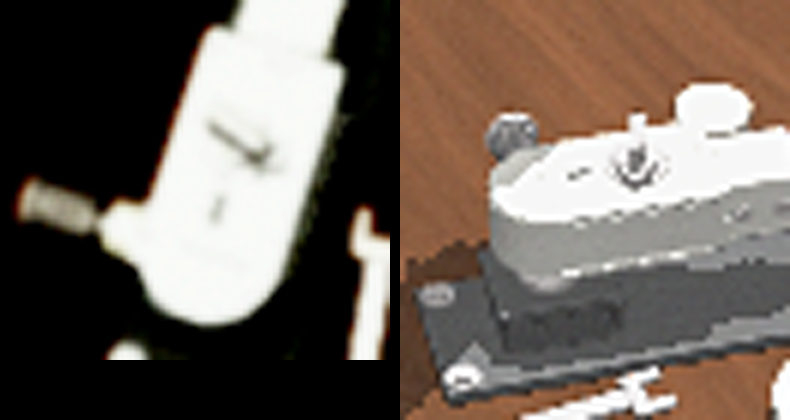

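The enhanced crops show the bar about end-on to the side camera, with its nose towards that camera. In the side view the mark is at (258,169), the wing's top at (267.7,161.7) and the flange at (247,162). In the top view the mark is at (219,177.7) and the back corners at (218,147.7) and (240.5,154.3). Next I refit.

```bash
cat > fit2.py <<'E'
from h import *
from scipy.optimize import least_squares
T=lambda u,v:(u/6+183,v/6+143)
S=lambda u,v:((u-400)/6+228,v/6+140)
picks=[('top0',T(245,128),(62,3,167)),('top0',T(345,68),(106,-39,137)),('top0',T(210,28),(106,39,137)),
 ('top0',T(22,193),(0,112,93)),('top0',T(97,215),(0,72,93)),('top0',T(216,206),(22,3,140)),
 ('side1',S(638,128),(62,3,167)),('side1',S(513,132),(0,109,89)),('side1',S(580,172),(22,3,140))]
def W(p,q):
    c,s=np.cos(p[2]),np.sin(p[2]);q=np.array(q)/1e3
    return [p[0]+c*q[0]-s*q[1],p[1]+s*q[0]+c*q[1],q[2]+p[3]]
f=lambda p:np.concatenate([proj(n,W(p,q))-uv for n,uv,q in picks])
for n,i,j in(('wing',0,6),('mark',5,8),('flange~',3,7)): print(n,tri(picks[i][:2],picks[j][:2]))
r=least_squares(f,[.55,0,-.3,0],loss='soft_l1');p=r.x;print(p);print(f(p).reshape(-1,2).round(1))
print('wing',W(p,(62,3,155.5)),'knob',W(p,(0,89,89)))
a=onz('top0',T(208,122),.156);b=onz('top0',T(262,153),.156);print('bar',np.arctan2(*(b-a)[1::-1]))
E
python3 fit2.py
```

```text
wing (array([0.62998801, 0.00497698, 0.17139271]), [np.float64(0.0003597618425333928), np.float64(0.00035976184253367)])
mark (array([0.59517907, 0.02342214, 0.1361538 ]), [np.float64(0.0012670186267927964), np.float64(0.0012670186267927904)])
flange~ (array([0.61204797, 0.13664651, 0.08420292]), [np.float64(0.0010260764416830733), np.float64(0.0010260764416830464)])
[ 0.57338733  0.02558221 -0.33316     0.00106653]
[[-0.9 -0.8]
 [-0.1  1.9]
 [-0.6  1.3]
 [ 1.2 -0.1]
 [ 0.1 -0.2]
 [ 0.7 -0.6]
 [ 0.1 -0. ]
 [ 0.1  0.2]
 [-0.  -0.6]]
wing [np.float64(0.6329592660493355), np.float64(0.008141338444079625), np.float64(0.15656653253549077)] knob [np.float64(0.6024930775308182), np.float64(0.10968842780243672), np.float64(0.09006653253549077)]
bar -2.118143015179982
```

Run:
```python
from h import *
T=lambda u,v:(u/4+180,v/4+78)
a=onz('top0',T(200,550),.012);b=onz('top0',T(349,80),.012);c=onz('top0',T(79,516),.012);d=b-a;e=c-a
print('plate',np.arctan2(d[1],d[0]),np.linalg.norm(d),np.arctan2(-e[0],e[1]),np.linalg.norm(e),a,c)
for z,p,q in((.137,(208,30),(150,195)),(.137,(345,70),(302,228))):
    U=lambda u:(u[0]/6+183,u[1]/6+143)
    d=onz('top0',U(p),z)-onz('top0',U(q),z);print(np.arctan2(d[1],d[0]))
d=onz('top0',T(270,60),.125)-onz('top0',T(198,288),.137);print(np.arctan2(d[1],d[0]))
```

```text
plate -0.32515478387687263 0.4464313675364112 -0.2961291096348768 0.11100296457282485 [ 0.47499588 -0.00135233  0.012     ] [0.50738876 0.10481904 0.012     ]
-0.34760805502906067
-0.28213963883980814
-0.31134350049434584
```

>>> carry_out:
  motion:
    - {"linear": [-0.817, 0.67, 0], "twist": [0, 0, 0]}
    - {"linear": [-0.817, 0.67, 0], "twist": [0, 0, 0]}
    - {"linear": [-0.817, 0.67, 0], "twist": [0, 0, 0]}
    - {"linear": [0, 0, 0.8], "twist": [0, 0, 0]}
    - {"linear": [0, 0, 0.8], "twist": [0, 0, 0]}
    - {"linear": [0, 0, 0.8], "twist": [0, 0, 0]}
    - {"linear": [0, 0, 0.65], "twist": [0, 0, 0]}
    - {"linear": [0, 0, 0], "twist": [0, 0, 0]}
  claw: 0.4

```text
time_s: 4.2
tcp_pos: [0.6313, 0.006, 0.1748]
tcp_rot: [[0.542, 0.841, -0.003], [0.841, -0.542, -0.0], [-0.002, -0.003, -1.0]]
wrist_force: [0.4, 0.5, -0.2]
grip_width: 0.0515
gripper_force: 0.0
```

Run:
```python
from h import *
s=manip.get_state();print(s['time_s'],s['tcp_pos'],s['grip_width'],s['wrist_force'])
shot('side','side2');shot('top','top2')
t=cv2.imread('pics/top2.png')[133:203,183:248];t=cv2.resize(t,None,fx=6,fy=6,interpolation=cv2.INTER_CUBIC)
d=cv2.imread('pics/side2.png')[130:200,228:293];d=cv2.resize(d,None,fx=6,fy=6,interpolation=cv2.INTER_CUBIC)
c=np.zeros((420,790,3),np.uint8);c[:,:390]=t;c[:420,400:790]=d;cv2.imwrite('pics/c3.png',c)
```

```text
4.2 [0.6313397  0.00604998 0.17478793] 0.05150890185614091 [ 0.37889859  0.52239526 -0.20387352]
```

View pics/c3.png

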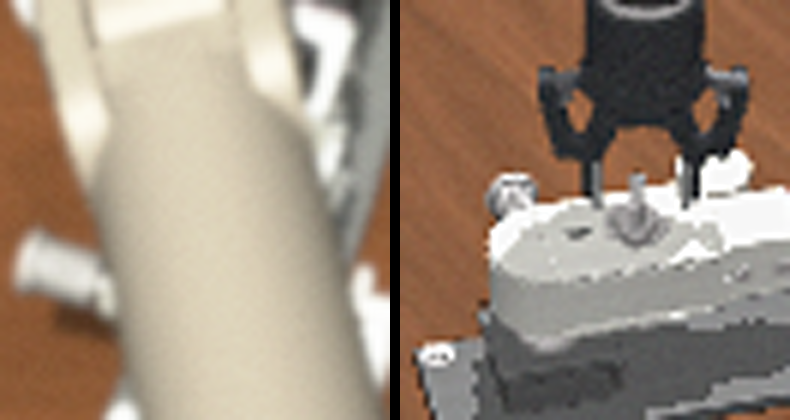

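The side view shows the fingertips at about (595,205) and (687,205) in the crop, straddling the wing bar at (637,190), clear of the top. I close on it.

>>> carry_out:
  motion:
    - {"linear": [0, 0, 0], "twist": [0, 0, 0]}
    - {"linear": [0, 0, 0], "twist": [0, 0, 0]}
    - {"linear": [0, 0, 0], "twist": [0, 0, 0]}
    - {"linear": [0, 0, 0], "twist": [0, 0, 0]}
    - {"linear": [0, 0, 0], "twist": [0, 0, 0]}
    - {"linear": [0, 0, 0], "twist": [0, 0, 0]}
  claw: 1

```text
time_s: 5.05
tcp_pos: [0.6297, 0.0085, 0.1775]
tcp_rot: [[0.54, 0.841, -0.006], [0.841, -0.54, 0.002], [-0.002, -0.006, -1.0]]
wrist_force: [-8.6, 4.2, 7.5]
grip_width: 0.008
gripper_force: 61.3
```

>>> carry_out:
  motion:
    - {"linear": [0, -0.09, -0.07], "twist": [0, 0, 0]}
    - {"linear": [0, 0, 0], "twist": [0, 0, 0.2]}
    - {"linear": [0, 0, 0], "twist": [0, 0, 0.2]}
    - {"linear": [0, 0, 0], "twist": [0, 0, 0.2]}
    - {"linear": [0, 0, 0], "twist": [0, 0, 0.2]}
    - {"linear": [0, 0, 0], "twist": [0, 0, 0.2]}
    - {"linear": [0, 0, 0], "twist": [0, 0, 0.2]}
    - {"linear": [0, 0, 0], "twist": [0, 0, 0.2]}

```text
time_s: 6.05
tcp_pos: [0.6286, 0.0103, 0.1776]
tcp_rot: [[0.995, -0.103, -0.004], [-0.103, -0.995, 0.003], [-0.004, -0.003, -1.0]]
wrist_force: [-1.8, 4.3, -2.6]
grip_width: 0.0077
gripper_force: 60.0
```

>>> carry_out:
  motion:
    - {"linear": [0, 0, 0], "twist": [0, 0, 0.2]}
    - {"linear": [0, 0, 0], "twist": [0, 0, 0.08]}
    - {"linear": [0, 0, 0], "twist": [0, 0, 0]}
    - {"linear": [0, 0, 0], "twist": [0, 0, 0]}

```text
time_s: 6.55
tcp_pos: [0.6287, 0.0107, 0.1776]
tcp_rot: [[0.95, -0.313, -0.003], [-0.313, -0.95, 0.003], [-0.004, -0.002, -1.0]]
wrist_force: [-2.5, 4.5, -4.1]
grip_width: 0.0078
gripper_force: 59.9
```

Run:
```python
from h import *
s=manip.get_state();R=s['tcp_rot'];print(s['tcp_pos'],s['grip_width'],s['wrist_force'],s['moment'],'y yaw',np.arctan2(R[1,1],R[0,1]),s['joints'])
```

```text
[0.62874469 0.010747   0.17762008] 0.007768951500555384 [-2.49533995  4.54305462 -4.09465456] [ 1.12855181  0.57079409 -0.02363631] y yaw -1.8888447642442725 [ 0.04219809  0.42575128 -0.1661184   1.66385206  0.07394047  1.06133871
 -2.03447737]
```

>>> carry_out:
  motion:
    - {"linear": [0, 0, 0], "twist": [0, 0, 0]}
    - {"linear": [0, 0, 0], "twist": [0, 0, 0]}
    - {"linear": [0, 0, 0], "twist": [0, 0, 0]}
    - {"linear": [0, 0, -0.8], "twist": [0, 0, 0]}
    - {"linear": [0, 0, -0.8], "twist": [0, 0, 0]}
    - {"linear": [0, 0, -0.4], "twist": [0, 0, -0.222]}
    - {"linear": [0, 0, 0], "twist": [0, 0, -0.222]}
    - {"linear": [0, 0, 0], "twist": [0, 0, -0.222]}
  claw: 0.4

```text
time_s: 7.55
tcp_pos: [0.6306, 0.0072, 0.2392]
tcp_rot: [[0.978, 0.206, 0.001], [0.206, -0.978, -0.001], [0.001, 0.001, -1.0]]
wrist_force: [0.5, -0.4, 1.3]
grip_width: 0.0513
gripper_force: 0.0
```

>>> carry_out:
  motion:
    - {"linear": [0, 0, 0], "twist": [0, 0, -0.222]}
    - {"linear": [0, 0, 0], "twist": [0, 0, -0.222]}
    - {"linear": [0, 0, 0], "twist": [0, 0, -0.222]}
    - {"linear": [0, 0, 0], "twist": [0, 0, -0.222]}
    - {"linear": [0, 0, 0], "twist": [0, 0, -0.222]}
    - {"linear": [0, 0, 0], "twist": [0, 0, -0.222]}
    - {"linear": [0.77, -0.49, 0], "twist": [0, 0, 0]}
    - {"linear": [0.77, -0.49, 0], "twist": [0, 0, 0]}

```text
time_s: 8.55
tcp_pos: [0.6172, 0.0605, 0.2389]
tcp_rot: [[0.318, 0.948, 0.001], [0.948, -0.318, -0.0], [0.0, 0.001, -1.0]]
wrist_force: [0.8, 0.7, 0.1]
grip_width: 0.0511
gripper_force: 0.0
```

>>> carry_out:
  motion:
    - {"linear": [0.77, -0.49, 0], "twist": [0, 0, 0]}
    - {"linear": [0.77, -0.49, 0], "twist": [0, 0, 0]}
    - {"linear": [0, 0, 0], "twist": [0, 0, 0]}
  claw: 0

```text
time_s: 8.93
tcp_pos: [0.6032, 0.1166, 0.2392]
tcp_rot: [[0.312, 0.95, 0.001], [0.95, -0.312, 0.001], [0.001, 0.001, -1.0]]
wrist_force: [-0.1, 0.1, 0.9]
grip_width: 0.0854
gripper_force: 0.0
```

Run:
```python
from h import *
s=manip.get_state();R=s['tcp_rot'];print(s['time_s'],s['tcp_pos'],s['grip_width'],s['wrist_force'],'y yaw',np.arctan2(R[1,1],R[0,1]))
shot('side','side3');shot('top','top3')
t=cv2.imread('pics/top3.png')[133:203,183:248];t=cv2.resize(t,None,fx=6,fy=6,interpolation=cv2.INTER_CUBIC)
d=cv2.imread('pics/side3.png')[130:200,228:293];d=cv2.resize(d,None,fx=6,fy=6,interpolation=cv2.INTER_CUBIC)
c=np.zeros((420,790,3),np.uint8);c[:,:390]=t;c[:420,400:790]=d;cv2.imwrite('pics/c4.png',c)
```

```text
8.925 [0.60323667 0.1166278  0.23917681] 0.08544513625447309 [-0.10427291  0.10727676  0.91360621] y yaw -0.3176291570571159
```

View pics/c4.png

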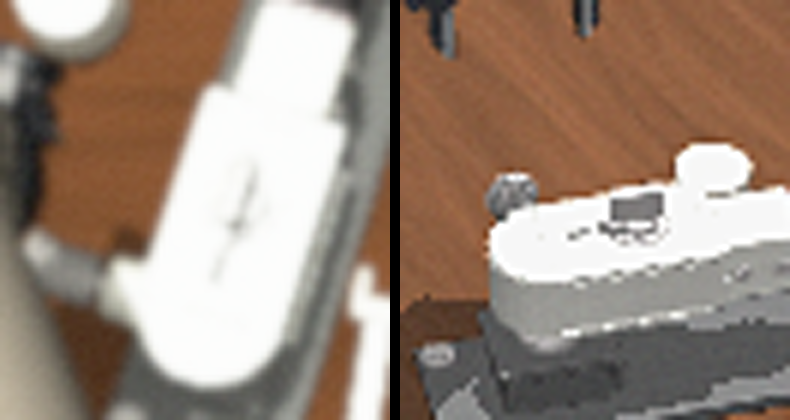

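The top view shows the nose lined up with the mark: wing at (245,195), mark at (215,270), in line with the drawbar. The side view shows the bar along the coupler, and the knob unmoved at (513,195). I go down over the knob.

>>> carry_out:
  motion:
    - {"linear": [-0.113, 0, 0.9], "twist": [0, 0, 0]}
    - {"linear": [0, 0, 0.9], "twist": [0, 0, 0]}
    - {"linear": [0, 0, 0.9], "twist": [0, 0, 0]}
    - {"linear": [0, 0, 0.8], "twist": [0, 0, 0]}
    - {"linear": [0, 0, 0.7], "twist": [0, 0, 0]}
    - {"linear": [0, 0, 0.5], "twist": [0, 0, 0]}
    - {"linear": [0, 0, 0.37], "twist": [0, 0, 0]}
    - {"linear": [0, 0, 0], "twist": [0, 0, 0]}

```text
time_s: 10.02
tcp_pos: [0.6024, 0.1102, 0.0859]
tcp_rot: [[0.317, 0.948, -0.001], [0.948, -0.317, -0.001], [-0.001, -0.001, -1.0]]
wrist_force: [0.3, -0.2, 0.1]
grip_width: 0.0853
gripper_force: 0.0
```

>>> carry_out:
  motion:
    - {"linear": [0, 0, 0], "twist": [0, 0, 0]}
    - {"linear": [0, 0, 0], "twist": [0, 0, 0]}
    - {"linear": [0, 0, 0], "twist": [0, 0, 0]}
    - {"linear": [0, 0, 0], "twist": [0, 0, 0]}
    - {"linear": [0, 0, 0], "twist": [0, 0, 0]}
    - {"linear": [0, 0, 0], "twist": [0, 0, 0]}
  claw: 1

```text
time_s: 10.78
tcp_pos: [0.5996, 0.1121, 0.0873]
tcp_rot: [[0.316, 0.949, -0.006], [0.949, -0.316, -0.0], [-0.002, -0.006, -1.0]]
wrist_force: [-7.9, 1.8, 8.5]
grip_width: 0.0281
gripper_force: 58.5
```

Run:
```python
from h import *
s=manip.get_state();R=s['tcp_rot'];print(s['time_s'],s['tcp_pos'],s['grip_width'],s['gripper_force'],s['wrist_force'],s['moment'],'y yaw',np.arctan2(R[1,1],R[0,1]))
shot('side','side4');shot('top','top4')
t=cv2.imread('pics/top4.png')[133:203,163:228];t=cv2.resize(t,None,fx=6,fy=6,interpolation=cv2.INTER_CUBIC)
d=cv2.imread('pics/side4.png')[120:190,218:283];d=cv2.resize(d,None,fx=6,fy=6,interpolation=cv2.INTER_CUBIC)
c=np.zeros((420,790,3),np.uint8);c[:,:390]=t;c[:420,400:790]=d;cv2.imwrite('pics/c5.png',c)
```

```text
10.775 [0.59960836 0.11209197 0.08729261] 0.028084345575042566 58.465123772621155 [-7.92791308  1.8391452   8.48145799] [ 0.23019524  1.91845933 -0.0995203 ] y yaw -0.32143142204585995
```

View pics/c5.png

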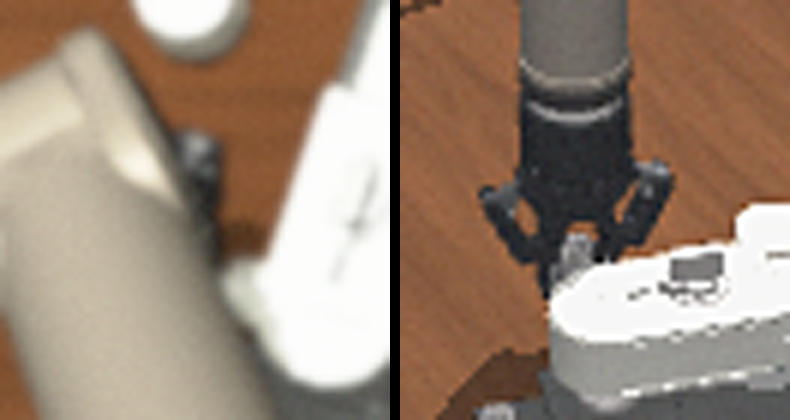

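Grip width of 28 mm fits the 30 mm cylinder (the bar read 2 mm low too). The side crop shows the fingers around the knob just outside the barrel, at (575,260). I pull.

>>> carry_out:
  motion:
    - {"linear": [0.1, -0.08, 0], "twist": [0, 0, 0]}
    - {"linear": [0.2, 0, 0], "twist": [0, 0, 0]}
    - {"linear": [0.2, 0, 0], "twist": [0, 0, 0]}
    - {"linear": [0.2, 0, 0], "twist": [0, 0, 0]}
    - {"linear": [0.2, 0, 0], "twist": [0, 0, 0]}
    - {"linear": [0.1, 0, 0], "twist": [0, 0, 0]}
    - {"linear": [0, 0, 0], "twist": [0, 0, 0]}

```text
time_s: 11.75
tcp_pos: [0.607, 0.1342, 0.0872]
tcp_rot: [[0.319, 0.948, -0.008], [0.948, -0.319, -0.01], [-0.012, -0.004, -1.0]]
wrist_force: [-9.9, -9.7, 12.6]
grip_width: 0.0283
gripper_force: 59.0
```

Run:
```python
from h import *
s=manip.get_state();R=s['tcp_rot'];d=s['tcp_pos']-np.array([.59961,.11209,.08729]);print(s['time_s'],'pull',R[:,0]@d,'lat',R[:,1]@d,d[2],s['grip_width'],R.T@s['wrist_force'],s['moment'])
```

```text
11.75 pull 0.023325659991469887 lat -3.696087839929667e-05 -0.00012870396058503597 0.028348671404492553 [-12.48551859  -6.35609196 -12.38318769] [-1.87634399  2.11163559  0.08516367]
```

>>> carry_out:
  motion:
    - {"linear": [0.1, 0, -0.05], "twist": [0, 0, 0]}
    - {"linear": [0.1, 0, 0], "twist": [0, 0, 0]}
    - {"linear": [0, 0, 0], "twist": [0, 0, 0]}

```text
time_s: 12.12
tcp_pos: [0.6082, 0.1379, 0.0873]
tcp_rot: [[0.319, 0.948, -0.01], [0.948, -0.319, -0.013], [-0.015, -0.005, -1.0]]
wrist_force: [-8.4, -11.7, 8.6]
grip_width: 0.0284
gripper_force: 59.2
```

Run:
```python
from h import *
s=manip.get_state();R=s['tcp_rot'];d=s['tcp_pos']-np.array([.59961,.11209,.08729]);print(s['time_s'],'pull',R[:,0]@d,'lat',R[:,1]@d,d[2],s['grip_width'],R.T@s['wrist_force'],s['moment'])
```

```text
12.125 pull 0.027191317779029823 lat -7.368709882428357e-05 8.086476600915882e-06 0.028362512098941525 [-13.94163278  -4.25024198  -8.3543    ] [-2.24884808  1.92208453  0.19125445]
```

At the stop (27 mm, 13.9 N). Now I lift along the hinge's arc.

>>> carry_out:
  motion:
    - {"linear": [0.02, 0, -0.15], "twist": [0.017, 0, 0]}
    - {"linear": [0, -0.01, -0.3], "twist": [0.035, 0, 0]}
    - {"linear": [0, -0.01, -0.3], "twist": [0.035, 0, 0]}
    - {"linear": [0, -0.01, -0.3], "twist": [0.035, 0, 0]}
    - {"linear": [0, 0, 0], "twist": [0, 0, 0]}

```text
time_s: 12.75
tcp_pos: [0.6079, 0.1377, 0.1166]
tcp_rot: [[0.318, 0.942, -0.103], [0.948, -0.318, 0.017], [-0.016, -0.103, -0.995]]
wrist_force: [-7.2, -11.0, -3.9]
grip_width: 0.0284
gripper_force: 60.1
```

```bash
cat > st.py <<'E'
from h import *
s=manip.get_state();R=s['tcp_rot'];p=np.array([.59961,.11209,.08729]);sx=np.array([.949,-.3146,0]);sy=np.array([.3146,.949,0]);d=s['tcp_pos']-p
print(s['time_s'],'stand dx,dy,dz',sx@d,sy@d,d[2],'tilt',np.arctan2(-R[:,2]@sx,-R[2,2]),s['grip_width'],'Ftool',R.T@s['wrist_force'],s['moment'])
th=np.arcsin(d[2]/.33);print('th from dz',th,'expected dx',.33*(1-np.cos(th))-.016*np.sin(th))
E
python3 st.py
```

```text
12.75 stand dx,dy,dz -0.0001975234551904667 0.026931657333647455 0.029262883839457465 tilt 0.10344002104135658 0.028357404130706674 Ftool [-12.61598586  -2.85689758   4.46233401] [-2.22784067  0.95759272  0.49818804]
th from dz 0.08879203269201687 expected dx -0.00011879679858393206
```

>>> carry_out:
  motion:
    - {"linear": [0.02, -0.01, -0.3], "twist": [0.033, 0, 0]}
    - {"linear": [0.02, -0.01, -0.3], "twist": [0.033, 0, 0]}
    - {"linear": [0, -0.01, -0.3], "twist": [0.033, 0, 0]}
    - {"linear": [0, -0.01, -0.3], "twist": [0.033, 0, 0]}
    - {"linear": [0, -0.01, -0.3], "twist": [0.033, 0, 0]}
    - {"linear": [0, -0.01, -0.3], "twist": [0.033, 0, 0]}
    - {"linear": [0, -0.01, -0.3], "twist": [0.033, 0, 0]}
    - {"linear": [0, 0, 0], "twist": [0, 0, 0]}

```text
time_s: 13.75
tcp_pos: [0.6157, 0.1353, 0.1786]
tcp_rot: [[0.317, 0.908, -0.275], [0.948, -0.309, 0.072], [-0.02, -0.284, -0.959]]
wrist_force: [-12.7, -12.6, -2.8]
grip_width: 0.0286
gripper_force: 60.5
```

```bash
python3 st.py
```

```text
13.75 stand dx,dy,dz 0.007924161342108584 0.027092151513821033 0.09133614381462143 tilt 0.28791719847597236 0.028631120452597393 Ftool [-15.94793742  -6.84185947   5.25505295] [-2.47685531  1.62108813  1.14993256]
th from dz 0.28043761397320677 expected dx 0.008463225870845525
```

>>> carry_out:
  motion:
    - {"linear": [0, -0.04, -0.2], "twist": [0.018, 0, 0]}
    - {"linear": [0, -0.03, -0.13], "twist": [0.012, 0, 0]}
    - {"linear": [0, 0, 0], "twist": [0, 0, 0]}
    - {"linear": [0, 0, 0], "twist": [0, 0, 0]}
    - {"linear": [0, 0, 0], "twist": [0, 0, 0]}
    - {"linear": [0, 0, 0], "twist": [0, 0, 0]}

```text
time_s: 14.5
tcp_pos: [0.6177, 0.1347, 0.1881]
tcp_rot: [[0.317, 0.902, -0.293], [0.948, -0.308, 0.079], [-0.019, -0.303, -0.953]]
wrist_force: [-7.9, -14.3, -5.7]
grip_width: 0.0283
gripper_force: 60.5
```

```bash
python3 st.py
python3 - <<'E'
from h import *
shot('side','side5');shot('top','top5')
t=cv2.imread('pics/top5.png')[113:213,163:258];t=cv2.resize(t,None,fx=4,fy=4,interpolation=cv2.INTER_CUBIC)
d=cv2.imread('pics/side5.png')[90:220,215:315];d=cv2.resize(d,None,fx=4,fy=4,interpolation=cv2.INTER_CUBIC)
c=np.zeros((520,790,3),np.uint8);c[:400,:380]=t;c[:520,390:790]=d;cv2.imwrite('pics/c6.png',c)
E
```

```text
14.5 stand dx,dy,dz 0.010088238715129708 0.027116952579655067 0.10082408745050342 tilt 0.3077883167187037 0.0283384222211824 Ftool [-15.99141395  -0.97602646   6.58265547] [-2.37497533  1.0697077   1.2750652 ]
th from dz 0.31049240970024244 expected dx 0.010891089996630562
```

View pics/c6.png

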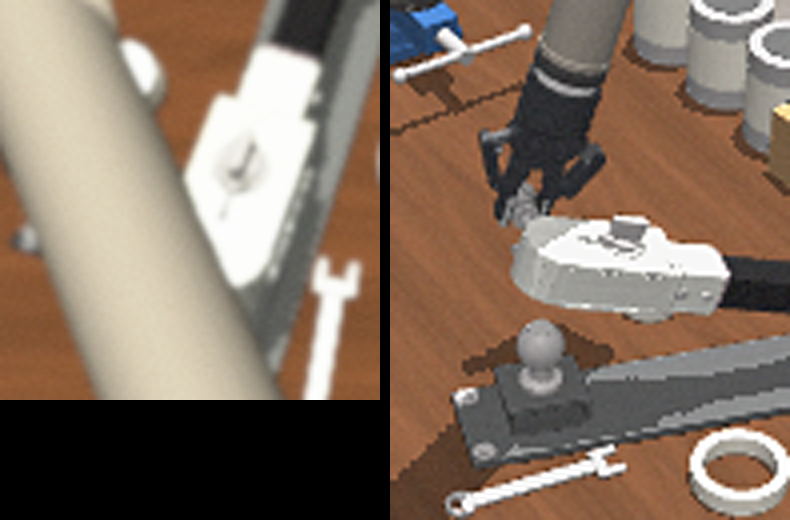

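The side view shows the coupler clear of the ball (ball at 540,345 in the crop), held by the knob. The wing (628,228) is still lined up with the mark, and the spanner, tape and jar have not moved. I hand it in.

```bash
python3 -c "
from bench import manip
print(manip.job_done())"
```

```text
the job is handed in; nothing more can be done
None
```

The wing was turned to its mark, the latch pulled to its stop, and the coupler lifted off; it was handed in held by the knob about 10 cm up (14.5 s on the clock), with no bystander in view disturbed and no verdict returned.

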